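# Turn the parts carousel until the large nut faces the pointer

### The job

Push the parts carousel round by its rim pegs until the large hex nut stands in line with the steel pointer on the carousel's base, and leave it there at rest. Turn it gently with the fingertips: do not touch or lift the nuts and the stud in its bays, which must all stay aboard, and leave the loose pieces of wood around it where they are.

Things in the scene. Friction and masses are not known exactly. Their poses are not given: they have to be found in the camera images.
- carousel_base: Fixed round wooden base, 156 mm across, on a 6 mm dark rubber mat. At its front a tongue 40 mm wide sticks out to 129 mm from the axis; on it lies a steel arrow-shaped pointer, 30 mm long, 21 mm above the bench, aimed at the axis. Origin on top of the mat, on the carousel's vertical axis; its -x axis runs from there out along the pointer (roughly toward the robot), z up.
- carousel (a joint): Angle of the carousel about its vertical axis, rad, growing counterclockwise seen from above; 0 at the start, free to turn up to 7 rad either way. It turns stiffly with about 1 to 2 N at the rim, and stays where it is left.
- hub (a point): The carousel: a round dark wooden tray 184 mm across with a 6 mm wide lip whose top is 46 mm above the bench, cut by two crossed dividers (top 52 mm above the bench) into four equal bays, with a bolted hub in the middle (about 50 mm above the bench). This point is on the turning axis on the tray's floor, 32 mm above the bench.
- peg0 (a point): Top centre of one of four identical upright wooden push pegs, 16 mm across, at the outer ends of the dividers, 98 mm from the axis and 90 degrees apart; peg tops 102 mm above the bench, the wider foot under each peg (26 mm across) reaches 48 mm. Counting counterclockwise from above: peg0, peg1, peg2, peg3.
- peg1 (a point): Top centre of the second push peg, as peg0.
- peg2 (a point): Top centre of the third push peg, as peg0.
- peg3 (a point): Top centre of the fourth push peg, as peg0.
- nut_large: The large steel hex nut, 41 mm over the corners and 19 mm high, loose, lying flat in one bay (which one varies), its middle about 50 mm from the axis. Origin at the centre of its underside.
- nut_small_a: A small steel hex nut, 27 mm over the corners and 13 mm high, loose in another bay, about 50 mm from the axis. Origin at the centre of its underside.
- nut_small_b: The other small steel hex nut, 27 mm over the corners and 13 mm high, loose in another bay, about 50 mm from the axis. Origin at the centre of its underside.
- stud: Turned steel stud standing upright in the remaining bay, 42 mm across and 69 mm tall (top 101 mm above the bench), loose, about 50 mm from the axis. Origin at the centre of its underside.
- short_slat: Bystander: dark flat piece of wood, 60 x 120 x 26 mm, lying on the bench to the left. Origin at the centre of its underside, long along its y.
- wedge_right: Bystander: dark wooden wedge 31 x 85 x 25 mm lying on the bench to the right of the mat. Origin at the centre of its underside, long along its y.
- wedge: Bystander: dark wooden wedge 36 x 100 x 30 mm lying on the bench to the left. Origin at the centre of its underside, long along its y.

How it is judged:
At the end, for the whole second after the job is handed in: The middle of the large nut lies within 11 mm (about 12 degrees) of the pointer's line, on the pointer's side of the axis; the carousel is at rest; both small nuts, the large nut and the stud still stand upright on the floor of the carousel (y of nut_large in the frame of carousel_base between -0.011 and 0.011 m and x of nut_large in the frame of carousel_base below -0.035 m and velocity of joint carousel between -0.03 and 0.03 rad/s and horizontal distance between each of nut_large, nut_small_a, nut_small_b, stud and hub below 0.082 m and height (world z) of nut_large between 0.027 and 0.037 m and angle between each of nut_large, nut_small_a, nut_small_b, stud's own z axis and vertical below 0.2 rad and height (world z) of nut_small_a between 0.027 and 0.037 m and height (world z) of nut_small_b between 0.027 and 0.037 m and height (world z) of stud between 0.027 and 0.037 m); the robot touches nothing.
It fails at once if a nut or the stud is lifted or knocked over (height (world z) of any of nut_large, nut_small_a, nut_small_b, stud above 0.042 m or angle between any of nut_large, nut_small_a, nut_small_b, stud's own z axis and vertical above 0.5 rad).
It fails at once if the robot pushes on a nut or the stud (contact force between any of the fingers, the arm and nut_large above 0.5 N or contact force between any of the fingers, the arm and nut_small_a above 0.5 N or contact force between any of the fingers, the arm and nut_small_b above 0.5 N or contact force between any of the fingers, the arm and stud above 0.5 N).
It fails at once if the carousel is spun hard (over 2.5 rad/s) (velocity of joint carousel above 2.5 rad/s or velocity of joint carousel below -2.5 rad/s).
It fails at once if a piece of wood beside the carousel is moved by more than 15 mm (distance of any of wedge, short_slat, wedge_right from where it was at the start of the episode above 0.015 m).
It also fails if it takes over 58 s, if anything falls off the work surface, if the arm or the gripper's body presses on something with over 40 N, if the wrist force passes 120 N, or if a joint passes its speed limit or range.

### The arm

A 6-joint arm with a two-finger parallel gripper is mounted at the origin on a cart in front of the work surface, level with it; the furniture and walls round the work are solid. World frame = base frame: x ahead of the robot, y to its left, z up, the work surface at z = 0. Lengths are in m, angles in rad, forces in N, time in s.
With the tool pointing down it reaches from about 0.375 to 0.975 m from the base axis. Payload 3.8 kg.
Tool frame: the origin (TCP) lies between the finger pads; the fingertips stand 22 mm ahead of it and the grasp point (between the pads) lies 3 mm ahead of it (bot.finger_overhang is the distance from the TCP to the fingertips, in m); x points along the fingers, y is the direction in which the jaws open and shut, and the axes are right-handed (so a half turn about x gives the same grasp; the last joint's range is limited). The gripper opens to 85 mm and grips with 20 to 120 N. Pads are 22 mm wide; open, the fingers measure 114 mm over their backs; the gripper's body (76 mm by 85 mm) begins 54 mm behind the grasp point. The pads swing forward as they close: fully open they stand 13 mm farther back than shut.
Start: joints at [-1.362, 0.264, 1.604, -0, 1.274, -0.037], TCP at [0.164, -0.655, 0.253] pointing down, gripper open.
Joint ranges: [-2.63, 2.63], [-0.94, 2.18], [0.31, 2.57], [-1.31, 4.45], [0, 2.66], [-2.55, 2.55]. Speed limits (rad/s): [2.57, 2.57, 3.14, 3.14, 3.14, 3.14].

### API

Orientations are given as a rotation vector (axis times angle).
In Python, from workcell import bot gives the robot as it stands. The module is installed in compiled form; this text tells all that it offers.
- The arm moves only by the tool arm_command, never from a script. Its argument "series" is a list that holds one entry, the list of rows, each a list of 7 numbers: the turn, a rotation vector about the tool's x, y, z in rad, then the shift along the tool's x, y, z in cm, then the opening, from 0 (shut) to 1 (fully open). In form: [[[rx, ry, rz, x, y, z, grip], ...]]. A call has 1 to 10 rows; each row shifts and turns the pose as measured when the row begins, along the tool's axes as they then stand; what a row does not reach is not made up. A row lasts 1/10 s, in which the tool goes at most 50 mm and 8.59 degrees, less where a joint would pass 70% of its speed; a pose out of reach is approached as far as the arm can. A call is refused whole if a number of a shift passes 5 or a number of a turn 0.15, either way. A call with a gripper value outside its range is refused whole. The fingers move at their own pace and stop on an object; "newtons" is the grip in N (left out, the last holds). Time passes only in rows, so rows that do not move let the fingers close. It gives the time, the measured TCP pose, the force and the opening at its end, in the units of the state.
- bot.read_state(): the state, without advancing time (a new reading comes with each control period).
- bot.read_camera(name): name is "side" or "top" or "wrist"; returns (picture, depth): 384x512x3 uint8, blue, green, red; 384x512 float32, m along the optical axis (not along the pixel's ray), 0 where there is no reading.
- bot.camera_info(name): a dict with "K" (3x3 intrinsics, pixels), "extrinsics" (4x4, takes a point from camera to world coordinates). Camera axes: x right, y down, z forward; pixel columns grow to the right and rows downward; lengths in m; the calibration is good to about 2 mm. A picture is of the moment at which its call begins: read the wrist's pose just before it. camera_info takes no time and is no camera call; for the wrist camera it gives the pose at the moment of the call.
- bot.finish_job(): hands the job in, once; it reports no verdict.
The state is a dict: "time": time; "q": joint angles; "joint_vel": joint speeds; "joint_torque": joint torques, N m; "tool_pos": TCP position; "tcp_rot": TCP orientation; "wrist_force": force on the tool from outside, world axes, zero at the start; "torque": the same for the moment, N m; "width": opening from 0.0 (shut) to 1.0 (fully open).
Only numpy, scipy, OpenCV 4.12 (cv2) and the standard library are available. Lean on these libraries where they do the work, as an engineer would, in place of code of your own. Each camera call takes 0.05 s, during which the arm holds its last target.

## Working session

There is one attempt and no reset: what is moved stays moved. The work goes in short steps, Python scripts to look and compute and a tool call to move; the robot and the scene stay as the last step left them, time stands still between calls to the robot, and variables do not carry over. Pictures are saved under pics/ and viewed, and the job is handed in when it is done.

Besides the shell and the picture viewer there is one more tool, called by a JSON object that holds its "api" and its "payload". arm_command: Moves the arm, as the interface text tells. Its arguments: {"type":"object","properties":{"series":{"type":"array"},"newtons":{"type":"number"}},"required":["series"]}

```bash
mkdir -p pics; python3 - <<'E'
from workcell import bot
import cv2,numpy as np
for n in ("top","side"):
    p,d=bot.read_camera(n); cv2.imwrite(f"pics/{n}0.png",p); np.save(f"{n}0.npy",d)
    i=bot.camera_info(n); print(n,np.round(i["K"],1).tolist(),np.round(i["extrinsics"],3).tolist())
s=bot.read_state(); print(s)
E
```

```text
top [[472.6, 0.0, 246.1], [0.0, 472.6, 183.0], [0.0, 0.0, 1.0]] [[0.003, -0.991, 0.133, 0.345], [-0.999, -0.01, -0.047, 0.203], [0.048, -0.133, -0.99, 1.234], [0.0, 0.0, 0.0, 1.0]]
side [[436.9, 0.0, 256.9], [0.0, 436.9, 198.1], [0.0, 0.0, 1.0]] [[0.999, -0.007, 0.039, 0.463], [-0.038, -0.484, 0.874, -0.639], [0.013, -0.875, -0.484, 0.524], [0.0, 0.0, 0.0, 1.0]]
{'time': 0.1, 'q': array([-1.36191059e+00,  2.64712654e-01,  1.60525089e+00, -2.94852466e-06,
        1.27372757e+00, -3.69033238e-02]), 'joint_vel': array([-0.00190474, -0.00118351, -0.00182403,  0.00013002,  0.00048548,
       -0.00010939]), 'joint_torque': array([ 8.03641774e-05, -5.16705108e+01, -3.68590522e+01, -9.99662552e-05,
        6.33665026e-03,  2.94920960e-05]), 'tool_pos': array([ 0.16410658, -0.65409776,  0.25205575]), 'tcp_rot': array([ 2.09145913,  0.26055835, -2.09184488]), 'wrist_force': array([-0.66609075,  0.1864056 , -0.24799414]), 'torque': array([ 0.01266911, -0.00281353,  0.00446043]), 'width': 1.0004679703639607}
```

View pics/top0.png

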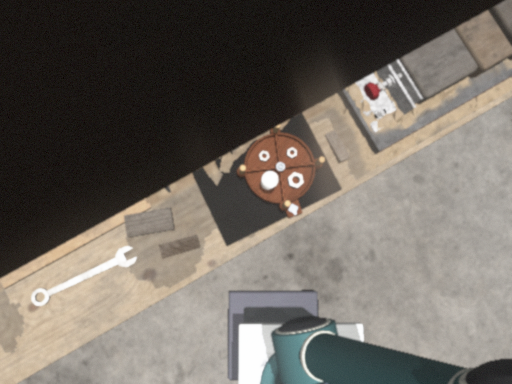

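View pics/side0.png

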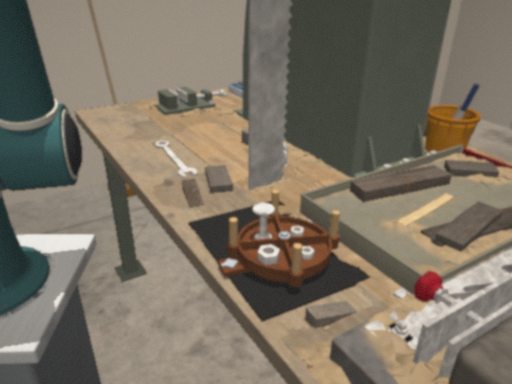

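The top view shows the carousel at about (280,168): the large nut is at (296,180), the stud at (270,180) and the pointer at (292,209). The side view shows a grey vertical object above or behind the carousel at (268,90). I'll zoom in and measure.

```bash
cat > h.py <<'E'
from workcell import bot
import cv2,numpy as np
from scipy.spatial.transform import Rotation as R
def ray(n,u,v,z,info=None):
    i=info or bot.camera_info(n); K=np.array(i["K"]);T=np.array(i["extrinsics"])
    d=T[:3,:3]@np.linalg.solve(K,[u,v,1.]); o=T[:3,3]; return o+d*(z-o[2])/d[2]
def proj(n,p,info=None):
    i=info or bot.camera_info(n); K=np.array(i["K"]);T=np.array(i["extrinsics"])
    c=T[:3,:3].T@(np.array(p)-T[:3,3]); q=K@c; return q[:2]/q[2]
def dep(n,d,u,v):
    i=bot.camera_info(n); K=np.array(i["K"]);T=np.array(i["extrinsics"])
    return T[:3,:3]@(np.linalg.solve(K,[u,v,1.])*d[int(v),int(u)])+T[:3,3]
E
python3 - <<'E'
from h import *
p=cv2.imread("pics/top0.png"); cv2.imwrite("pics/topz.png",cv2.resize(p[115:225,190:360],None,fx=4.7,fy=4.7,interpolation=cv2.INTER_CUBIC))
p=cv2.imread("pics/side0.png"); cv2.imwrite("pics/sidez.png",cv2.resize(p[180:330,180:380],None,fx=4,fy=4,interpolation=cv2.INTER_CUBIC))
d=np.load("top0.npy");
for q in [(280,167),(270,180),(200,100),(220,165),(240,130),(100,100)]: print("top",q,d[q[1],q[0]],np.round(dep("top",d,*q),3))
d=np.load("side0.npy")
for q in [(268,20),(268,90),(268,170),(255,180),(320,100),(360,60),(180,30),(284,236)]: print("side",q,d[q[1],q[0]],np.round(dep("side",d,*q),3))
E
```

```text
top (280, 167) 1.2004777 [0.546 0.06  0.055]
top (270, 180) 1.1502174 [0.506 0.09  0.099]
top (200, 100) 0.10574172 [0.378 0.208 1.131]
top (220, 165) 1.2439723 [0.558 0.213 0.005]
top (240, 130) 0.15968847 [0.384 0.197 1.078]
top (100, 100) 0.07755094 [0.369 0.223 1.158]
side (268, 20) 0.9324489 [0.526 0.36  0.406]
side (268, 90) 1.0087757 [0.53  0.363 0.255]
side (268, 170) 1.1107204 [0.536 0.366 0.05 ]
side (255, 180) 1.100684 [0.502 0.346 0.032]
side (320, 100) 1.1998874 [0.685 0.534 0.182]
side (360, 60) 1.0392576 [0.751 0.42  0.312]
side (180, 30) 2.7187781 [0.099 2.263 0.118]
side (284, 236) 0.8317856 [0.547 0.052 0.059]
```

View pics/topz.png

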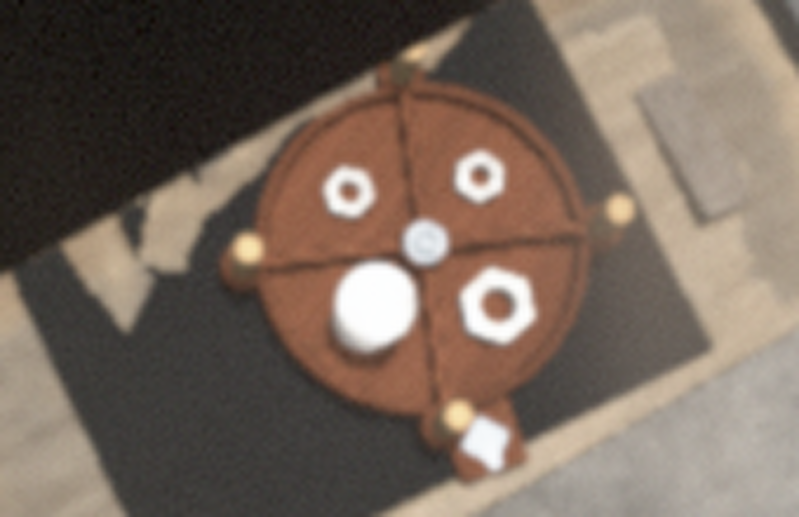

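View pics/sidez.png

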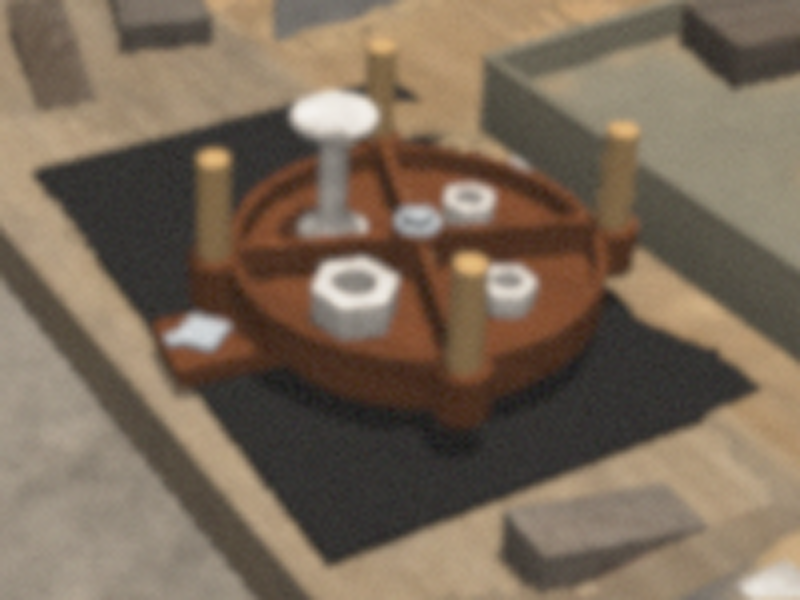

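```bash
python3 - <<'E'
from h import *
f=lambda u,v,z:ray("top",190+(u+.5)/4.7-.5,115+(v+.5)/4.7-.5,z)
hub=f(425,242,.05)
g=lambda u,v,z:ray("side",180+(u+.5)/4-.5,180+(v+.5)/4-.5,z)
hs=g(417,218,.05)
print("hub",hub,hs)
for n,a in dict(front=(458,413,.102),right=(621,208,.102),back=(408,62,.102),left=(248,247,.102),nut=(498,306,.051),stud=(376,305,.101),ptr=(487,444,.021),na=(349,192,.045),nb=(480,176,.045)).items():
    P=f(*a); e=P-hub; print(n,np.round(P,3),"r",round(np.hypot(e[0],e[1]),4),"ang",round(np.degrees(np.arctan2(e[1],e[0])),1))
for n,a in dict(front=(213,157,.102),right=(470,262,.102),back=(622,129,.102),left=(381,46,.102),nut=(355,284,.051),ptr=(202,333,.021)).items():
    P=g(*a); e=P-hs; print("side",n,np.round(P,3),"r",round(np.hypot(e[0],e[1]),4),"ang",round(np.degrees(np.arctan2(e[1],e[0])),1))
E
```

```text
hub [0.54888352 0.05944438 0.05      ] [0.54901351 0.07220729 0.05      ]
front [0.451 0.049 0.102] r 0.0984 ang -174.0
right [ 0.559 -0.037  0.102] r 0.0972 ang -83.9
back [0.636 0.074 0.102] r 0.0879 ang 9.6
left [0.536 0.158 0.102] r 0.099 ang 97.3
nut [0.514 0.02  0.051] r 0.0525 ang -131.5
stud [0.507 0.091 0.101] r 0.0528 ang 142.9
ptr [0.442 0.022 0.021] r 0.1135 ang -160.9
na [0.577 0.1   0.045] r 0.0496 ang 55.6
nb [0.587 0.028 0.045] r 0.049 ang -39.4
side front [0.45  0.046 0.102] r 0.102 ang -165.3
side right [ 0.559 -0.039  0.102] r 0.1119 ang -85.0
side back [0.644 0.068 0.102] r 0.0951 ang -2.3
side left [0.536 0.154 0.102] r 0.0825 ang 99.3
side nut [0.515 0.017 0.051] r 0.065 ang -121.3
side ptr [0.444 0.021 0.021] r 0.1166 ang -153.8
```

```bash
python3 - <<'E'
from h import *
s=bot.read_state(); r=R.from_rotvec(s["tcp_rot"]).as_matrix(); print(np.round(r,3))
d=np.load("top0.npy"); i=bot.camera_info("top");K=i["K"];T=i["extrinsics"]
v,u=np.mgrid[:384,:512]; P=np.stack([(u-K[0,2])/K[0,0]*d,(v-K[1,2])/K[1,1]*d,d],-1)@T[:3,:3].T+T[:3,3]
m=(d>.5)&(P[...,1]<.0)&(P[...,1]>-.75)&(P[...,0]>.3)&(P[...,0]<.8)&(P[...,2]>.08)
for a in range(-7,1):
  k=m&(P[...,1]>a*.1)&(P[...,1]<a*.1+.1)
  if k.any(): print(a*.1,P[k].max(0).round(3),P[k].min(0).round(3))
print(proj("top",s["tool_pos"]))
E
```

```text
[[-0.     0.243 -0.97 ]
 [ 0.002 -0.97  -0.243]
 [-1.    -0.002 -0.   ]]
-0.5 [ 0.8   -0.4    0.141] [ 0.768 -0.473  0.08 ]
-0.4 [ 0.8   -0.3    0.142] [ 0.711 -0.4    0.08 ]
-0.30000000000000004 [ 0.8   -0.2    0.145] [ 0.68 -0.3   0.08]
-0.2 [ 0.794 -0.146  0.142] [ 0.681 -0.2    0.08 ]
-0.1 [ 0.564 -0.03   0.104] [ 0.55  -0.044  0.083]
[632.34416728 335.22954605]
```

{"api": "arm_command", "payload": {"series": [[[0,0,0,0,-2.8,-2.2,0],[0,0,0,0,-2.8,-2.2,0],[0,0,0,0,-2.8,-2.2,0],[0,0,0,0,-2.8,-2.2,0],[0,0,0,0,-2.8,-2.2,0],[0,0,0,0,-2.8,-2.2,0],[0,0,0,0,-2.8,-2.2,0],[0,0,0,0,-2.8,-2.2,0],[0,0,0,0,-2.8,-2.2,0],[0,0,0,0,-2.8,-2.2,0]]], "newtons": 20}}

```text
time: 1.1
tool_pos: [0.3106, -0.318, 0.2462]
tcp_rot: [2.097, 0.262, -2.103]
wrist_force: [-0.1, 0.2, 0.4]
width: -0.001
```

{"api": "arm_command", "payload": {"series": [[[0,0,0,0,-2.8,-2.2,0],[0,0,0,0,-2.8,-2.2,0],[0,0,0,0,-2.8,-2.2,0],[0,0,0,0,-2.8,-2.2,0],[0,0,0,0,-2.8,-2.2,0],[0,0,0,0,-2.8,-2.2,0],[0,0,0,0,-2.8,-2.2,0],[0,0,0,0,-2.8,-2.2,0],[0,0,0,0,-2.0,-1.5,0],[0,0,0,0,-1,-1,0]]]}}

```text
time: 2.1
tool_pos: [0.447, -0.0072, 0.2457]
tcp_rot: [2.095, 0.267, -2.106]
wrist_force: [-0.4, -0.6, 0.2]
width: -0.002
```

{"api": "arm_command", "payload": {"series": [[[0.14,0,0,0,0,0,0],[0.14,0,0,0,0,0,0],[0.14,0,0,0,0,0,0],[0,0,0,0,0,0,0]]]}}

```text
time: 2.5
tool_pos: [0.4465, -0.0038, 0.2437]
tcp_rot: [-2.104, 0.188, 2.128]
wrist_force: [-0.6, -0.7, 0.1]
width: -0.002
```

```bash
python3 - <<'E'
from h import *
s=bot.read_state(); r=R.from_rotvec(s["tcp_rot"]).as_matrix(); print(s["tool_pos"],np.round(r,3))
w=np.array([.4605,.0125,s["tool_pos"][2]])-s["tool_pos"]; print("tool cm",100*r.T@w)
p,d=bot.read_camera("wrist"); cv2.imwrite("pics/w1.png",p)
E
```

```text
[ 0.4465385  -0.00383247  0.24371239] [[-0.01  -0.189 -0.982]
 [ 0.013 -0.982  0.189]
 [-1.    -0.011  0.013]]
tool cm [ 0.00746935 -1.86725036 -1.06303896]
```

View pics/w1.png

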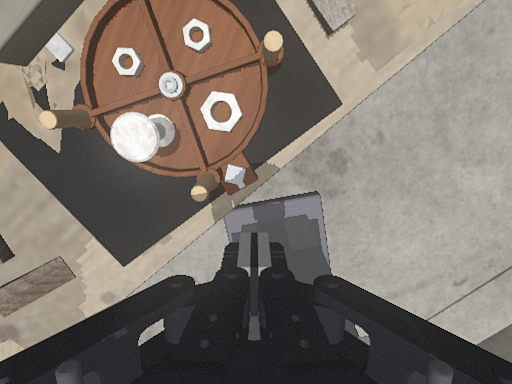

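The wrist view shows the hub at (173,85), the large nut at (221,111), the front peg's top at (200,193), the pointer at (235,174) and the stud at (135,136). I'll measure from this view as well.

```bash
python3 - <<'E'
from h import *
i=bot.camera_info("wrist")
hub=ray("wrist",173,85,.05,i);print(hub)
L={}
for n,a in dict(front=(200,193,.102),right=(273,41,.102),left=(48,119,.102),nut=(221,111,.051),stud=(135,136,.101),ptr=(235,174,.021)).items():
    P=ray("wrist",*a,i); e=P-hub; print(n,np.round(P,3),"r",round(np.hypot(e[0],e[1]),4),"ang",round(np.degrees(np.arctan2(e[1],e[0])),1))
E
```

```text
[0.5467754 0.0573513 0.05     ]
front [0.449 0.044 0.102] r 0.0983 ang -172.4
right [ 0.559 -0.04   0.102] r 0.098 ang -83.1
left [0.535 0.154 0.102] r 0.0977 ang 96.8
nut [0.515 0.017 0.051] r 0.0518 ang -128.5
stud [0.508 0.087 0.101] r 0.0487 ang 142.2
ptr [0.444 0.019 0.021] r 0.11 ang -159.9
```

{"api": "arm_command", "payload": {"series": [[[0,0,0,0,-0.9,-0.6,0],[0,0,0,0,-0.8,-0.5,0],[0,0,0,2.5,0,0,0],[0,0,0,3,0,0,0],[0,0,0,3,0,0,0],[0,0,0,2.5,0,0,0],[0,0,0,1.5,0,0,0],[0,0,0,0,0,0,0]]]}}

```text
time: 3.35
tool_pos: [0.4658, 0.0165, 0.1164]
tcp_rot: [-2.12, 0.169, 2.13]
wrist_force: [-0.1, -1.1, 0.0]
width: -0.002
```

```bash
cat > st.py <<'E'
from h import *
import sys
s=bot.read_state(); r=R.from_rotvec(s["tcp_rot"]).as_matrix(); C=np.array([.547,.0573])
e=s["tool_pos"][:2]-C; print(s["time"],s["tool_pos"].round(4),"r",np.hypot(*e).round(4),"ang",np.degrees(np.arctan2(e[1],e[0])).round(1)%360,"F",s["wrist_force"].round(1))
for a in map(float,sys.argv[2:]):
    t=np.radians(a); w=np.r_[C+float(sys.argv[1])*np.array([np.cos(t),np.sin(t)]),.092]-s["tool_pos"]; print(a,"tool cm",(100*r.T@w).round(2))
E
python3 st.py .098 208
```

```text
3.35 [0.4658 0.0165 0.1164] r 0.0908 ang 206.7 F [-0.1 -1.1  0. ]
208.0 tool cm [2.44 0.64 0.42]
```

{"api": "arm_command", "payload": {"series": [[[0,0,0,0.8,0.3,0.4,0],[0,0,0,1.0,0,0.2,0],[0,0,0,0.6,0,0,0],[0,0,0,0,0,0,0]]]}}

```text
time: 3.75
tool_pos: [0.4612, 0.0154, 0.0927]
tcp_rot: [-2.125, 0.166, 2.127]
wrist_force: [0.2, 0.7, -0.4]
width: 0.001
```

```bash
python3 st.py .098 200 195 190 185 180 175 170
```

```text
3.75 [0.4612 0.0154 0.0927] r 0.0955 ang 206.0 F [ 0.2  0.7 -0.4]
200.0 tool cm [ 0.08 -0.72  0.76]
195.0 tool cm [ 0.09 -1.48  1.15]
190.0 tool cm [ 0.11 -2.27  1.47]
185.0 tool cm [ 0.12 -3.09  1.72]
180.0 tool cm [ 0.13 -3.92  1.91]
175.0 tool cm [ 0.14 -4.77  2.01]
170.0 tool cm [ 0.15 -5.62  2.05]
```

{"api": "arm_command", "payload": {"series": [[[0,0,0,0,-0.36,0.35,0],[0,0,0,0,-0.36,0.35,0],[0,0,0,0,-0.38,0.22,0],[0,0,0,0,-0.38,0.2,0],[0,0,0,0,-0.4,0.17,0],[0,0,0,0,-0.4,0.15,0],[0,0,0,0,-0.4,0.13,0],[0,0,0,0,-0.4,0.12,0]]]}}

```text
time: 4.55
tool_pos: [0.4512, 0.0508, 0.0957]
tcp_rot: [-2.131, 0.166, 2.121]
wrist_force: [0.0, -1.0, 0.1]
width: 0.001
```

```bash
python3 st.py .098 185 180 175 170; python3 - <<'E'
from h import *
p,d=bot.read_camera("wrist"); cv2.imwrite("pics/w2.png",p)
p,d=bot.read_camera("top"); cv2.imwrite("pics/t2.png",cv2.resize(p[115:225,190:360],None,fx=4.7,fy=4.7,interpolation=cv2.INTER_CUBIC))
E
```

```text
4.55 [0.4512 0.0508 0.0957] r 0.096 ang 183.9 F [ 0.  -1.   0.1]
185.0 tool cm [0.36 0.24 0.15]
180.0 tool cm [ 0.38 -0.6   0.33]
175.0 tool cm [ 0.39 -1.45  0.44]
170.0 tool cm [ 0.4  -2.3   0.47]
```

View pics/w2.png

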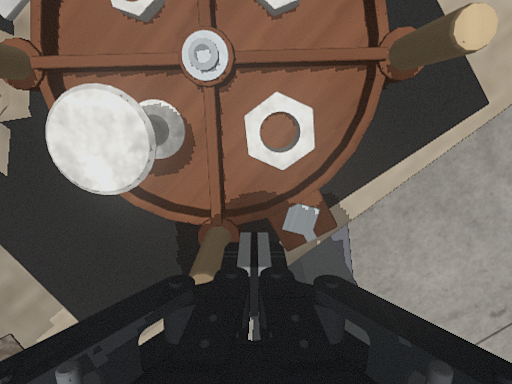

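View pics/t2.png

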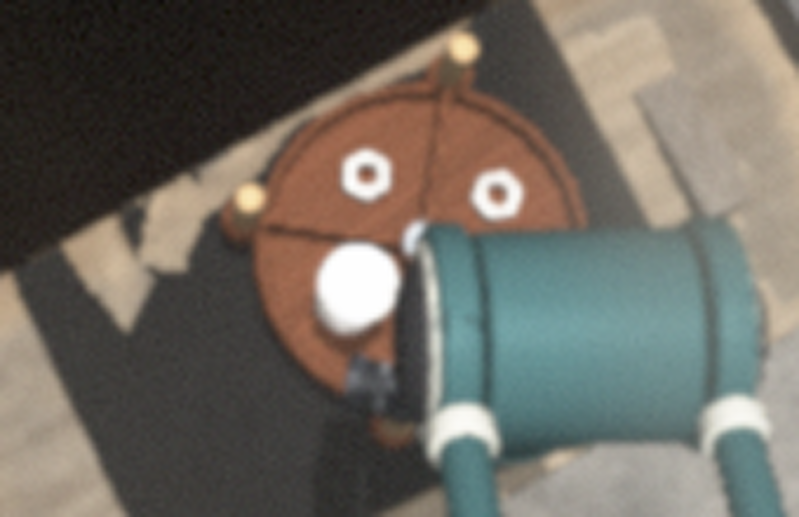

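```bash
cat > m.py <<'E'
from h import *
def m(u,v,hu=None):
    i=bot.camera_info("wrist"); P=ray("wrist",u,v,.051,i)[:2]; 
    for C in [np.array([.547,.0573])]+([ray("wrist",*hu,.05,i)[:2]] if hu else []):
        e=P-C; a=np.degrees(np.arctan2(e[1],e[0])); print(C,P.round(4),np.hypot(*e).round(4),a.round(1),"cw still to go",(a+160.2).round(1))
E
python3 -c "
from m import *
m(280,131,(205,55)); print(ray('wrist',303,220,.021))"
```

```text
[0.547  0.0573] [0.5052 0.027 ] 0.0517 -144.1 cw still to go 16.1
[0.54853519 0.05862748] [0.5052 0.027 ] 0.0537 -143.9 cw still to go 16.3
[0.44149386 0.01854233 0.021     ]
```

{"api": "arm_command", "payload": {"series": [[[0,0,0,0.05,-0.36,0.12,0],[0,0,0,0.05,-0.4,0.12,0],[0,0,0,0.05,-0.4,0.1,0],[0,0,0,0.05,-0.4,0.08,0],[0,0,0,0.05,-0.4,0.04,0],[0,0,0,0.05,-0.3,0,0],[0,0,0,0,-0.15,0,0]]]}}

```text
time: 5.35
tool_pos: [0.4509, 0.0774, 0.0928]
tcp_rot: [-2.132, 0.166, 2.121]
wrist_force: [-0.4, -1.3, -0.3]
width: -0.0
```

```bash
python3 st.py .098 170 168; python3 - <<'E'
from h import *
p,d=bot.read_camera("wrist"); cv2.imwrite("pics/w3.png",p)
E
```

```text
5.35 [0.4509 0.0774 0.0928] r 0.0982 ang 168.2 F [-0.4 -1.3 -0.3]
170.0 tool cm [ 0.08  0.31 -0.01]
168.0 tool cm [ 0.08 -0.03 -0.02]
```

View pics/w3.png

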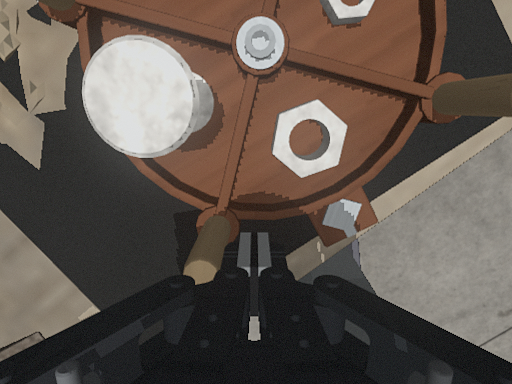

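```bash
python3 -c "
from m import *
m(310,139,(260,42)); print(ray('wrist',343,216,.021))"
```

```text
[0.547  0.0573] [0.4986 0.0387] 0.0519 -159.0 cw still to go 1.2
[0.54911072 0.05696836] [0.4986 0.0387] 0.0537 -160.1 cw still to go 0.1
[0.44095588 0.01875856 0.021     ]
```

The nut is now within about 1° of the pointer line. I'll back off, raise the tool and check.

{"api": "arm_command", "payload": {"series": [[[0,0,0,0,0.4,0.1,0],[0,0,0,0,0.8,0.2,0],[0,0,0,0,0.4,0,0],[0,0,0,-2,0,0,0],[0,0,0,-3,0,0,0],[0,0,0,-4,0,0,0],[0,0,0,-4,0,0,0],[0,0,0,-2,0,0,0],[0,0,0,0,0,0,0],[0,0,0,0,0,0,0]]]}}

```text
time: 6.4
tool_pos: [0.4397, 0.0556, 0.2448]
tcp_rot: [-2.121, 0.171, 2.127]
wrist_force: [0.1, 0.7, -0.4]
width: 0.0
```

```bash
python3 st.py .098; python3 - <<'E'
from h import *
p,d=bot.read_camera("wrist"); cv2.imwrite("pics/w4.png",p)
p,d=bot.read_camera("side"); cv2.imwrite("pics/s4.png",p)
E
```

```text
6.4 [0.4397 0.0556 0.2448] r 0.1073 ang 180.9 F [ 0.1  0.7 -0.4]
```

View pics/w4.png

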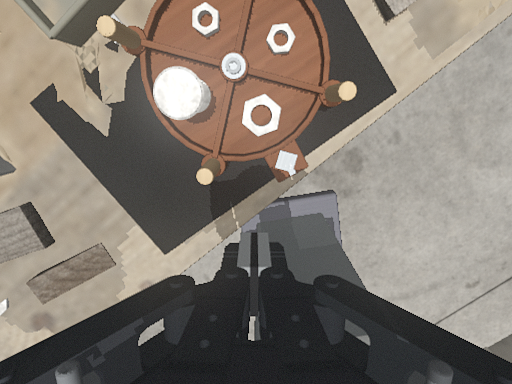

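View pics/s4.png

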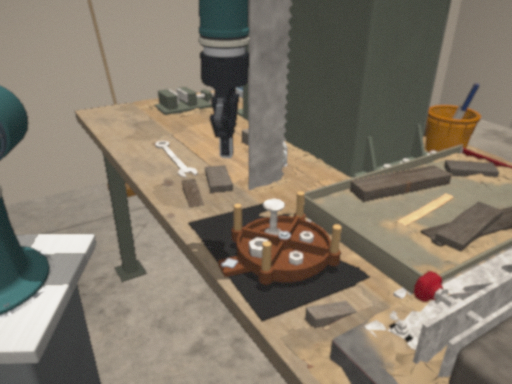

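The wrist view shows the hub at (234,66), the large nut at (261,115) and the pointer at (287,161), roughly in one line. In the side view the nuts and stud are all upright in their bays and the arm is clear. One last measurement.

```bash
python3 - <<'E'
from h import *
i=bot.camera_info("wrist")
h=ray("wrist",234,66,.05,i)[:2];n=ray("wrist",261,115,.051,i)[:2];p=ray("wrist",286,161,.021,i)[:2]
pk=[ray("wrist",u,v,.102,i)[:2] for u,v in [(347,91),(204,177),(106,27)]]
print(h,n,p,(pk[0]+pk[2])/2)
for C in (h,(pk[0]+pk[2])/2):
    d=(p-C)/np.linalg.norm(p-C); e=n-C; print("along",e@d,"lateral",d[0]*e[1]-d[1]*e[0])
print(bot.read_state()["joint_vel"].round(3))
E
```

```text
[0.54662651 0.05705613] [0.49772446 0.03925848] [0.4423673 0.0197124] [0.54551086 0.05722873]
along 0.052039382347491496 lateral 0.00026533254547671595
along 0.05105059822460305 lateral 0.0005534697577796351
[0.003 0.012 0.014 0.001 0.003 0.001]
```

```bash
python3 -c "
from workcell import bot
print(bot.finish_job())"
```

```text
the job is handed in; nothing more can be done
None
```

The large hex nut now stands in line with the pointer, and the job is handed in; no verdict was reported. With the gripper shut, I pushed the front peg about 31° clockwise in two slow strokes. I then backed off and raised the tool about 15 cm clear.

**Last checks:**
- **Alignment:** from the last wrist picture, the nut's middle lies about 0.3 to 0.6 mm off the pointer's line (limit 11 mm). It is about 51 mm from the axis, on the pointer's side.
- **Pieces aboard:** both small nuts, the large nut and the stud are upright in their bays in the last wrist and side pictures.
- **Wood:** the pieces of wood look unmoved. I judged this by eye and did not measure them.
- **At rest:** I did not measure the carousel's speed directly. The nut's angle was the same within about 1° before and after the tool let go.

**Disagreements:** with the tool still against the peg, the remaining turn came out as 1.2° or 0.1°, depending on how I located the axis. The side camera's first estimate of the hub was about 13 mm off the top camera's in y. I set it aside because the wrist camera and the peg positions agreed with the top camera.

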